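# Lock the kingpin with the linchpin

## Robot

A 7-joint arm with a two-finger parallel gripper is mounted at the origin on the work surface. World frame = base frame: x ahead of the robot, y to its left, z up, the work surface at z = 0. Lengths are in mm, angles in rad, forces in N, time in s.
With the tool pointing down it reaches from about 400 to 850 mm from the base axis. Payload 4.5 kg.
Tool frame: the origin (TCP) lies at the very end of the fingers, on their centre line; the grasp point (between the pads) lies 19 mm behind it (robot.tcp_to_grasp is the z of the grasp point in the tool frame, in mm); z points along the fingers, y is the line along which they close (so a half turn about z gives the same grasp; the last joint's range is limited). The gripper opens to 85 mm and grips with 20 to 120 N. Pads are 22 mm wide; open, the fingers measure 114 mm over their backs; the gripper's body (76 mm by 85 mm) begins 54 mm behind the grasp point. The pads swing forward as they close: fully open they stand 13 mm farther back than shut.
Start: joints at [-1.132, 0.689, -0.195, 1.565, 0.157, 0.902, -0.215], TCP at [246.131, 574.523, 202.517] pointing down, gripper open.
Joint ranges: [-3.01, 3.01], [-0.46, 2.08], [-1.47, 1.51], [0.13, 2.56], [-1, 4.14], [0.04, 2.09], [-2.66, 2.66]. Speed limits (rad/s): [2.57, 2.57, 3.14, 3.14, 3.14, 3.14, 3.14].

## Interface

Orientations are given as a rotation vector (axis times angle).
In Python, from workcell import robot, snapshot, job_done, look_for gives the robot as it stands. Calls block until the motion is done:
- robot.reach(position, orientation): joint-space move of the TCP to a pose.
- robot.movel(position, velocity=150, rotation=None): straight line of the TCP; rotation=None keeps the orientation; velocity is the mean speed in mm/s.
- robot.goto_joints(angles): joint-space move.
- robot.gripper_to(opening): finger opening in mm; the grip force is fixed at half the most; returns when the fingers have stopped.
- robot.dwell(seconds).
- robot.solve_ik(position, orientation): joint angles nearest the present ones, or None.
- robot.get_obs(): the state.
- snapshot(name): name is "scene" or "top" or "wrist"; returns a dict with "img" (480x640x3 uint8, red, green, blue), "fx", "fy", "cx", "cy" (pixels), "R" (3x3) and "t" (3): a world point X has camera coordinates R X + t; the wrist camera has in their place "T_tool_cam" (4x4, takes a point from camera to tool coordinates, whose origin is the TCP and whose axes are the flange's). Camera axes: x right, y down, z forward; pixel columns grow to the right and rows downward; lengths in mm; the calibration is good to about 2 mm. A picture is of the moment at which its call begins: read the wrist's pose just before it. There is no depth.
A pose or a line that the arm cannot do raises robot.PlanningError and nothing moves.
- job_done(): hands the job in; it is judged then, once.
Trained networks look in a picture, given as the dict that the camera call returned (one of the last four; its "shot" number tells which), for a name from the list of things; names that differ only in an ending like _2 or _b are one class to them, and where a whole thing is asked for, a point or a joint stands for the part that bears it (a point fixed in the world has none). Each returns a list of dicts, best first, with "confidence" (0 to 1); they miss things now and then, are a little off and sometimes report something else, mostly with a low value. They report only what shows in the picture. A call takes as long as a camera call.
- look_for(picture, thing): "box" ([centre column, centre row, width, height] in pixels, round what is visible of it).
The state is a dict: "time_s": time; "joint_pos": joint angles; "joint_velocities": joint speeds; "tau": joint torques, N m; "tool_pos": TCP position; "ee_rot": TCP orientation; "contact_force": force on the tool from outside, world axes, zero at the start; "torque": the same for the moment, N m; "grip_width": finger opening in mm; "grip_force": force on a finger pad.
Only numpy, scipy, OpenCV 4.12 (cv2) and the standard library are available. Lean on these libraries where they do the work, as an engineer would, in place of code of your own. Each camera call takes 0.05 s, during which the arm holds its last target. There are 200 camera calls.

## Task

Take the linchpin, the one with the wire ring, out of the blue holder and gently push it down through the cross hole near the free end of the kingpin in the bench stand until its collar sits on the kingpin, with the ring pointing past the free end. Then swing the ring down over the end of the kingpin as far as it goes, so that it hangs below and holds the pin, and let go. Press gently, never with more than 40 N on the kingpin, and leave everything else where it is.

Things in the scene. Friction and masses are not known exactly. Their poses are not given: they have to be found in the camera images.
- stand: Fixed stand: base plate 100 x 125 x 12 mm, two dark cheeks (60 mm wide, tops 102 mm above the underside, nearest face 66 mm from the origin to -y), two riser pads, a level steel kingpin. Origin: underside level, below the nominal cross hole; z up; +y along the kingpin to its free end. Near the hole the kingpin is a square bar 22 mm wide (x), 20 mm high, its flat top 90 mm above the origin.
- hole_nominal (a point): Nominal mouth of the upright cross hole, 90 mm above the stand's origin, stand's axes. TRUE hole: on the bar's centre line (x = 0), 22 mm from the free end, but the kingpin sits up to 8 mm in or out along y, differently each time, not shown by this pose: find it by feel or camera. 9.6 mm bore, hardly any countersink, right through. The kingpin resists sliding with about 40 N.
- ball_nominal (a point): Sprung ball in the hole wall, 10 mm below the kingpin's top (nominal place, out of sight). It drags on the pin with a few newtons, so the pin does not fall home by itself: push it down until the collar is felt to land on the kingpin.
- linchpin: Loose steel linchpin, about 75 g, upright in a socket of the holder. Origin: centre of the underside of its collar (18 mm diameter, 12 mm high); z up. Plain cylindrical shank 7.4 mm diameter, 38 mm long, square-ended. Grip tab 12 mm (x) by 14 mm (y), from 11 to 39 mm above the origin: grip it across x, fingertips 15 mm or more above the origin, clear of the ring, which opens to the pin's +y.
- ring (a joint): Hinge of the linchpin's wire ring about the pin's x axis, 7 mm above the pin's origin: 0 = ring level, sticking out to the pin's +y; negative = raised (to -0.5); grows as it swings down; 1.57 = hanging straight down alongside the shank, its stop. Stiff (0.06 N m of friction): stays where it is left.
- ring_end (a point): Middle of the far end of the wire ring, 52 mm from its hinge axis. The ring is a loop of 4.4 mm wire, 54 mm wide between wire centres: its sides run parallel, 27 mm either side of the pin, from 17 to 35 mm out from the hinge axis; wide enough to pass round the kingpin with room for a fingertip beside it.
- holder: Fixed blue silicone holder, block 150 (x) x 56 (y) x 50 mm high, origin at the centre of its underside. Two vertical sockets at x = -42 and +42 mm, y = 0 (9.6 mm bore, right through); two bearings stand 7 mm proud between them. The linchpin is in one socket, its collar resting on the top, a plain pin in the other.
- plain_pin: Bystander: similar steel pin without a ring, with a thinner tab (8 x 10 mm, top 32 mm above its collar's underside, which is the origin), in the other socket of the holder. Leave it.
- jar: Bystander: glass spice jar with a black twist cap, 44 mm diameter, 95 mm high, origin under its centre.
- screwdriver: Bystander: grey plastic screwdriver lying on the board.
- riser_pad: Bystander: loose aluminium riser pad, 56 x 76 x 10 mm, flat on the board.
- bearing_a: Bystander: steel bearing, 22 mm diameter, 7 mm thick, on the board.
- bearing_b: Bystander: steel bearing like the other, on the board.
- nut: Bystander: dark steel nut, 17 mm across, 8 mm high, on the board.

How it is judged (in metres and radians):
On the way, in this order (a step that is already met when the one before it is completed fails the run):
1. the linchpin is pushed home in the cross hole while its ring is still open (z of linchpin in the frame of stand between 0.086 and 0.093 m and x of linchpin in the frame of stand between -0.004 and 0.004 m and y of linchpin in the frame of stand between -0.012 and 0.012 m and angle between the z axis of linchpin and the z axis of stand, either way round below 0.15 rad and value of joint ring below 0.7 rad), for 0.2 s.
2. the ring is swung down over the end of the kingpin to its stop, the linchpin still home (z of linchpin in the frame of stand between 0.086 and 0.093 m and x of linchpin in the frame of stand between -0.004 and 0.004 m and y of linchpin in the frame of stand between -0.012 and 0.012 m and angle between the z axis of linchpin and the z axis of stand, either way round below 0.15 rad and value of joint ring above 1.35 rad and z of ring_end in the frame of stand below 0.055 m and y of ring_end in the frame of stand between -0.03 and 0.03 m and x of ring_end in the frame of stand between -0.02 and 0.02 m), for 0.2 s.
At the end, for the whole second after the job is handed in: The linchpin stands in the kingpin's cross hole, within 9 degrees of upright, its collar's underside no more than 3 mm above the kingpin's top; its ring is swung to at least 1.35 rad (stop at 1.57) and hangs round the kingpin with its far end below it; the pin is at rest and released (all of step 2 and linear speed of linchpin below 0.02 m/s and contact force between the fingers and linchpin below 0.05 N); the robot touches nothing.
It fails at once if the linchpin or its ring is pressed on the stand or its kingpin with more than 40 N (contact force between linchpin and stand above 40 N).
It fails at once if a bystander (the plain pin, the glass jar, the screwdriver, the loose riser pad, the first bearing, the second bearing, the nut) is moved more than 15 mm (distance of any of plain_pin, jar, screwdriver, riser_pad, bearing_a, bearing_b, nut from where it was at the start of the episode above 0.015 m).
It also fails if it takes over 72 s, if anything falls off the work surface, if the arm or the gripper's body presses on something with over 40 N, if the wrist force passes 120 N, or if a joint passes its speed limit or range.

## Working session

There is one attempt and no reset: what is moved stays moved. The work goes in short steps, each a Python script; the robot and the scene stay as the last script left them, time stands still between calls to the robot, and variables do not carry over. Pictures are saved under pics/ and viewed, at most 10 in all, crops included, and the job is handed in when it is done.

```bash
mkdir -p pics; ls
python3 - <<'E'
from workcell import robot, snapshot, look_for
import cv2, pickle
o=robot.get_obs(); print(o)
P={}
for c in ("scene","top"):
    p=snapshot(c); P[c]=p
    print(c,[p[k] for k in("fx","fy","cx","cy")],p["R"],p["t"])
    cv2.imwrite(f"pics/{c}0.png",p["img"][:,:,::-1])
    for n in ("stand","linchpin","ring","holder","plain_pin","jar"):
        print(n,[(d["box"],round(d["confidence"],2)) for d in look_for(p,n)[:2]])
pickle.dump(P,open("p0.pkl","wb"))
E
```

```text
pics
{'time_s': 0.0, 'joint_pos': array([-1.13218081,  0.68997996, -0.19449353,  1.56639534,  0.15729424,
        0.90248034, -0.21508571]), 'joint_velocities': array([-2.23513454e-04, -2.82465786e-03,  1.84721687e-04,  2.88343820e-04,
        4.19075321e-04,  1.87220855e-03, -8.27407964e-05]), 'tau': array([-1.43843185e-04, -5.39601052e+01, -1.26647159e+00, -1.58538651e+01,
        9.13761294e-03,  9.38942103e-03,  4.34780191e-06]), 'tool_pos': array([245.93078306, 573.79339556, 201.67241731]), 'ee_rot': array([-6.31370682e-01, -3.07725507e+00,  2.91896037e-03]), 'contact_force': array([-0.31030958,  0.93938729, -0.829486  ]), 'torque': array([ 0.03953904, -0.02812252, -0.01700118]), 'grip_force': 0.0, 'grip_width': 85.61160916314384}
scene [579.3669874320993, 579.3669874320993, 326.2893297487218, 246.60291283461237] [[-0.76252963  0.64688949 -0.00908633]
 [ 0.41401157  0.47713304 -0.77520222]
 [-0.49713478 -0.5948765  -0.63164781]] [ 443.18759562 -170.42152162 1427.35737734]
stand [([309.4, 215.6, 63.9, 74.1], 0.78)]
linchpin [([438.3, 311.2, 36.4, 31.8], 0.89)]
ring [([291.6, 182.6, 24.4, 10.5], 0.68), ([445.9, 317.2, 22.9, 24.6], 0.62)]
holder [([435.3, 313.8, 71.2, 84.7], 0.74), ([444.9, 315.7, 23.2, 28.8], 0.36)]
plain_pin []
jar [([271.3, 319.0, 29.6, 53.7], 0.62)]
top [600.4437948017393, 600.4437948017393, 321.3307533721598, 230.5264665786675] [[-0.01180061 -0.99979672  0.01634825]
 [-0.99906954  0.01111061 -0.04167266]
 [ 0.04148255 -0.01682481 -0.99899756]] [ -17.34941363  579.60190842 1101.12898862]
stand [([367.2, 257.4, 111.0, 75.0], 0.73)]
linchpin [([368.0, 260.6, 112.3, 71.1], 0.68), ([166.3, 251.2, 37.6, 32.3], 0.66)]
ring [([162.4, 252.7, 35.8, 36.2], 0.77), ([459.2, 307.0, 46.7, 36.6], 0.73)]
holder [([184.2, 269.0, 50.4, 89.2], 0.71)]
plain_pin [([162.5, 254.2, 34.8, 32.1], 0.71), ([188.1, 288.9, 16.7, 11.4], 0.51)]
jar [([270.3, 128.1, 29.6, 31.3], 0.73), ([163.7, 252.1, 21.7, 34.5], 0.62)]
```

Run:
```python
import cv2,pickle,numpy as np
P=pickle.load(open("p0.pkl","rb"))
a=P["top"]["img"][190:340,120:450,::-1]; b=P["scene"]["img"][160:380,250:490,::-1]
a=cv2.resize(a,None,fx=2.4,fy=2.4,interpolation=cv2.INTER_CUBIC)
cv2.imwrite("pics/a.png",a)
cv2.imwrite("pics/b.png",cv2.resize(b,None,fx=2.7,fy=2.7,interpolation=cv2.INTER_CUBIC))
```

```text
(no output)
```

View pics/a.png

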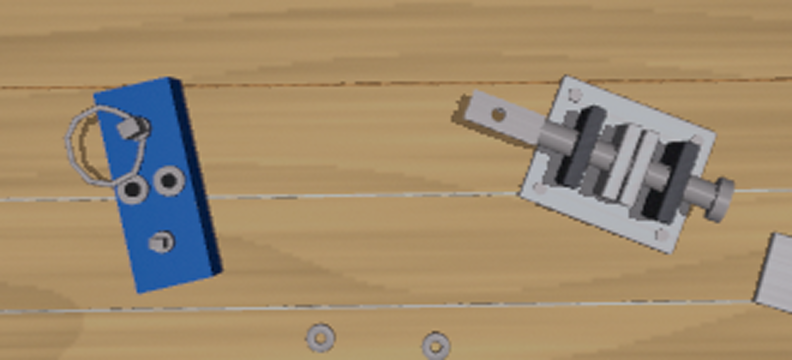

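View pics/b.png

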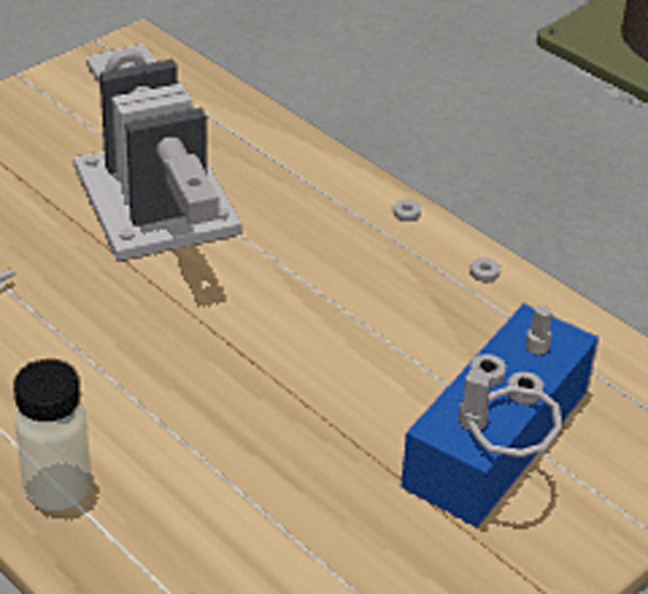

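The top crop shows the linchpin tab at about (127,128), ring centre (104,147), cross hole (498,114), and kingpin free end about (471,104). The ring is about level. In the scene crop the hole is at (195,182), the tab top at (480,372) and the collar base at about (474,425). The plain pin is in the other socket.

```bash
cat > h.py <<'E'
import numpy as np, cv2
from scipy.spatial.transform import Rotation as Ro
def ray(p,uv,R=None,t=None):
    R=p["R"] if R is None else R; t=p["t"] if t is None else t
    d=R.T@np.array([(uv[0]-p["cx"])/p["fx"],(uv[1]-p["cy"])/p["fy"],1]); return -R.T@t,d/np.linalg.norm(d)
def atz(r,z): c,d=r; return c+d*(z-c[2])/d[2]
def tri(*rs):
    A=sum(np.eye(3)-np.outer(d,d) for c,d in rs); b=sum((np.eye(3)-np.outer(d,d))@c for c,d in rs); return np.linalg.solve(A,b)
def wristRT(p,o):
    T=np.eye(4); T[:3,:3]=Ro.from_rotvec(o["ee_rot"]).as_matrix(); T[:3,3]=o["tool_pos"]
    M=np.linalg.inv(T@p["T_tool_cam"]); return M[:3,:3],M[:3,3]
def down(ydir):  # tool z down, tool y along ydir (angle in xy, deg)
    a=np.radians(ydir); y=np.array([np.cos(a),np.sin(a),0]); z=np.array([0,0,-1.]); return Ro.from_matrix(np.c_[np.cross(y,z),y,z]).as_rotvec()
E
python3 - <<'E'
from h import *; import pickle
P=pickle.load(open("p0.pkl","rb")); T,S=P["top"],P["scene"]
a=lambda u,v: ray(T,(120+u/2.4,190+v/2.4)); b=lambda u,v: ray(S,(250+u/2.7,160+v/2.7))
print("hole",tri(a(498,114),b(195,182)),atz(a(498,114),90))
print("tabtop",tri(a(127,128),b(480,372)),atz(a(127,128),89),atz(b(480,372),89))
print("pin base scene",atz(b(474,425),50))
print("ringc",tri(a(104,147),b(515,420)),atz(a(104,147),57))
e=atz(a(471,104),90);k=atz(a(720,200),90);h=atz(a(498,114),90);print("end",e,"head",k,"angle",np.degrees(np.arctan2(*(e-k)[1::-1])),np.linalg.norm(e-h))
print("holder ang",np.degrees(np.arctan2(*(atz(a(94,93),50)-atz(a(137,293),50))[1::-1])))
print("plain",atz(a(158,243),82))
E
```

```text
hole [563.12039302 -32.40301697 107.92910055] [563.98506673 -33.17604329  90.        ]
tabtop [556.33634215 227.93863252 109.78702136] [556.99574044 232.51810966  89.        ] [538.52136958 215.08283894  89.        ]
pin base scene [544.4220894  220.58714095  50.        ]
ringc [544.16332934 251.05576731  78.26393438] [543.9172697  256.77769286  57.        ]
end [571.38999028 -13.86450374  90.        ] head [ 500.3825217  -191.93434278   90.        ] angle 68.25976963281781 20.682563970189346
holder ang 12.01043434269234
plain [474.27948783 212.06940504  82.        ]
```

Both triangulations come out about 19 mm above nominal, so the board has thickness. Next I go over the pin for a wrist view.

Run:
```python
from h import *; import pickle
from workcell import robot, snapshot, look_for
P=pickle.load(open("p0.pkl","rb")); T,S=P["top"],P["scene"]
a=lambda u,v: ray(T,(120+u/2.4,190+v/2.4)); b=lambda u,v: ray(S,(250+u/2.7,160+v/2.7))
print("bearing",tri(a(320,338),b(485,270)),tri(a(436,346),b(407,210)))
for x in (28,208):
  for pos,an in (((556,228,200),x),((563,-32,220),x-50),((570,-3,90),x-50)):
    q=robot.solve_ik(pos,down(an)); print(x,None if q is None else np.round(q,2))
print(robot.get_obs()["joint_pos"][6], robot.tcp_to_grasp, snapshot("wrist")["T_tool_cam"])
robot.reach((556,228,240),down(28)); robot.dwell(.3)
o=robot.get_obs(); p=snapshot("wrist"); pickle.dump((o,p),open("w1.pkl","wb"))
print(o["tool_pos"],o["time_s"],[(d["box"],d["confidence"]) for d in look_for(p,"linchpin")[:2]+look_for(p,"ring")[:2]])
cv2.imwrite("pics/w1.png",p["img"][:,:,::-1])
```

```text
bearing [397.33492599 102.30397971  20.85745944] [389.74508261  14.59976641  21.07776198]
28 [-0.42  0.66 -0.07  1.65  0.06  0.84 -0.03]
28 [-0.12  0.59  0.15  1.74 -0.12  0.82 -0.29]
28 [-0.12  0.78  0.08  1.84 -0.11  0.53 -0.36]
208 [ 0.03  0.8  -0.93  1.62  0.71  1.09  2.52]
208 [ 0.39  0.66 -0.71  1.72  0.51  0.96  2.23]
208 [ 0.31  0.86 -0.69  1.82  0.77  0.76  1.96]
-0.21509581906582925 -18.700000000000003 [[ 6.77465157e-04 -9.53011881e-01 -3.02932164e-01  7.76790282e+01]
 [ 9.99999611e-01  8.16704803e-04 -3.32960639e-04  5.00502459e-01]
 [ 5.64721598e-04 -3.02931820e-01  9.53012064e-01 -1.71123359e+02]
 [ 0.00000000e+00  0.00000000e+00  0.00000000e+00  1.00000000e+00]]
[555.71412433 228.66052705 239.93481064] 2.7583 [([318.0, 186.9, 62.6, 68.4], 0.64), ([320.8, 180.6, 60.6, 60.6], 0.67)]
```

View pics/w1.png

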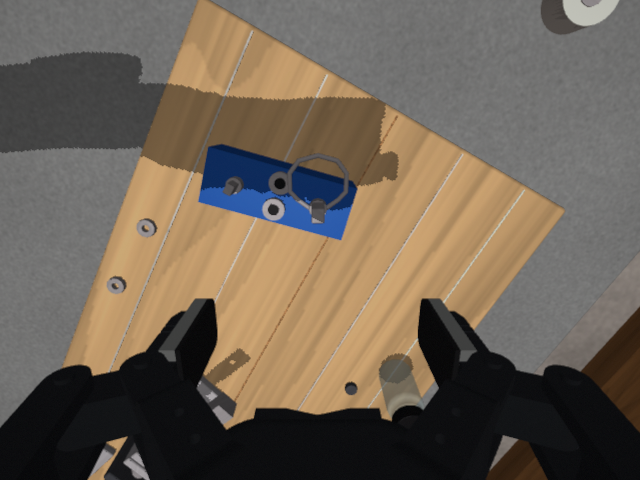

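Run:
```python
from h import *; import pickle
o,p=pickle.load(open("w1.pkl","rb"))
c=p["img"][140:250,190:370,::-1]; cv2.imwrite("pics/w1c.png",cv2.resize(c,None,fx=4,fy=4,interpolation=cv2.INTER_CUBIC))
R,t=wristRT(p,o)
for n,uv,z in (("tab",(318,204),107),("ring",(320,181),75),("plain",(231,183),100)): print(n,[atz(ray(p,uv,R,t),z+d) for d in (-3,3)])
```

```text
tab [array([552.13771143, 237.2953146 , 104.        ]), array([551.49841414, 238.47492855, 110.        ])]
ring [array([546.48813526, 252.06439058,  72.        ]), array([546.00914206, 252.87133644,  78.        ])]
plain [array([474.45282507, 215.96004102,  97.        ]), array([475.31185057, 217.52094823, 103.        ])]
```

View pics/w1c.png

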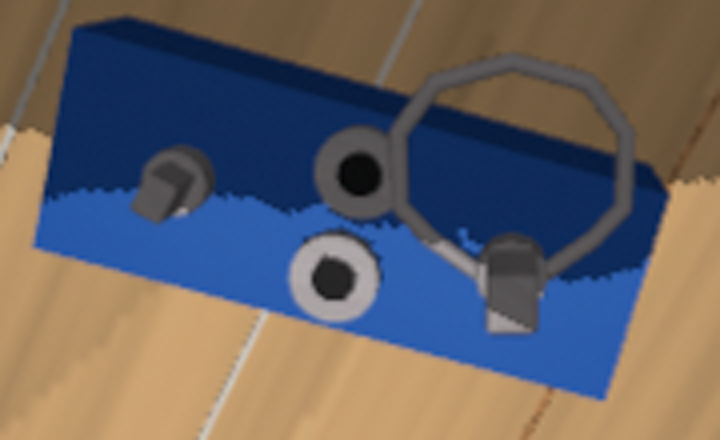

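The tab top face is centred at about crop (512,305), which is full-frame (318,216). The ring is symmetric about column 513, so the 28° yaw fits.

Run:
```python
from h import *; import pickle
o,p=pickle.load(open("w1.pkl","rb"))
R,t=wristRT(p,o); cam=-R.T@t
for n,uv,z in (("tab",(318,216),107),("collar",(318,206),80),("ring",(320,181),75)): print(n,[atz(ray(p,uv,R,t),z+d).round(1) for d in (-4,0,4)])
# ring height from its 54 mm width at row ~180
c,d=ray(p,(318,180),R,t); depth=54*p["fx"]/56.5; s=depth/(R@d)[2]; print("ring z",(c+d*s)[2], p["fx"])
P=pickle.load(open("p0.pkl","rb"));T,S=P["top"],P["scene"]
rt=ray(T,(120+127/2.4,190+128/2.4)); rs=ray(S,(250+480/2.7,160+372/2.7)); print("tri3",tri(rt,rs,ray(p,(318,216),R,t)),tri(rt,ray(p,(318,216),R,t)))
```

```text
tab [array([557.5, 227.3, 103. ]), array([557. , 228.2, 107. ]), array([556.5, 229.1, 111. ])]
collar [array([556.1, 230. ,  76. ]), array([555.6, 230.8,  80. ]), array([555.2, 231.6,  84. ])]
ring [array([546.6, 251.9,  71. ]), array([546.2, 252.5,  75. ]), array([545.9, 253. ,  79. ])]
ring z 77.74477742461511 348.5600551485461
tri3 [556.49660408 228.25594065 109.77075579] [556.75108249 228.27725749 107.6575508 ]
```

Run:
```python
from h import *
from workcell import robot, snapshot, look_for
robot.gripper_to(45)
robot.movel((556.6,228.6,130),150); robot.movel((556.6,228.6,88),60)
o=robot.get_obs(); print(o["tool_pos"],o["contact_force"])
robot.gripper_to(5); robot.dwell(.2)
o=robot.get_obs(); print(o["grip_width"],o["grip_force"],o["tool_pos"],o["contact_force"])
robot.movel((556.6,228.6,185),70)
o=robot.get_obs(); print(o["grip_width"],o["grip_force"],o["tool_pos"],o["contact_force"],o["time_s"])
p=snapshot("wrist"); cv2.imwrite("pics/g.png",p["img"][:,:,::-1])
```

```text
[556.85610383 228.69701224  88.14367688] [ 0.40663391 -0.16003428  0.42294253]
4.867607605369753 0.0 [556.59179396 228.61539364  88.01167944] [0.12357783 0.10610382 0.86833983]
5.024642840993156 0.0 [556.26979475 228.41499819 184.4928211 ] [ 0.02413826 -0.09038327  0.99280839] 7.3167
```

View pics/g.png

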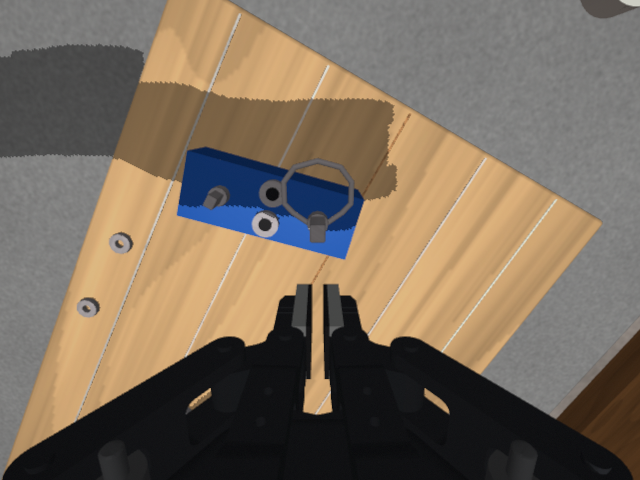

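The gripper missed: its jaws closed to 5 mm and the pin still stands in its socket, with the tab top at about (317,236). I'll recheck the geometry using the two wrist views.

Run:
```python
from h import *; import pickle
from workcell import robot, snapshot
o1,p1=pickle.load(open("w1.pkl","rb"))
o=robot.get_obs(); p=snapshot("wrist"); pickle.dump((o,p),open("w2.pkl","wb"))
R,t=wristRT(p,o); R1,t1=wristRT(p1,o1)
def proj(X): x=R@np.array(X)+t; return np.array([p["fx"]*x[0]/x[2]+p["cx"],p["fy"]*x[1]/x[2]+p["cy"]]).round(1)
print("tcp px",proj(o["tool_pos"]),"grasp",proj(o["tool_pos"]+[0,0,19]),"tab at z=108",proj((556.6,228.6,108)),"at 89",proj((559,224,89)))
print(tri(ray(p,(317,236),R,t),ray(p1,(318,216),R1,t1)), o["ee_rot"],down(28))
c=p["img"][150:330,230:410,::-1]; cv2.imwrite("pics/w2c.png",cv2.resize(c,None,fx=3.3,fy=3.3,interpolation=cv2.INTER_CUBIC))
```

```text
tcp px [316.6 276.6] grasp [316.5 293. ] tab at z=108 [317.4 233.7] at 89 [317.4 232.8]
[553.78209046 233.75416368 131.78803944] [-1.61767088e+00 -2.69245060e+00  1.33542142e-03] [1.61803983 2.69287049 0.        ]
```

View pics/w2c.png

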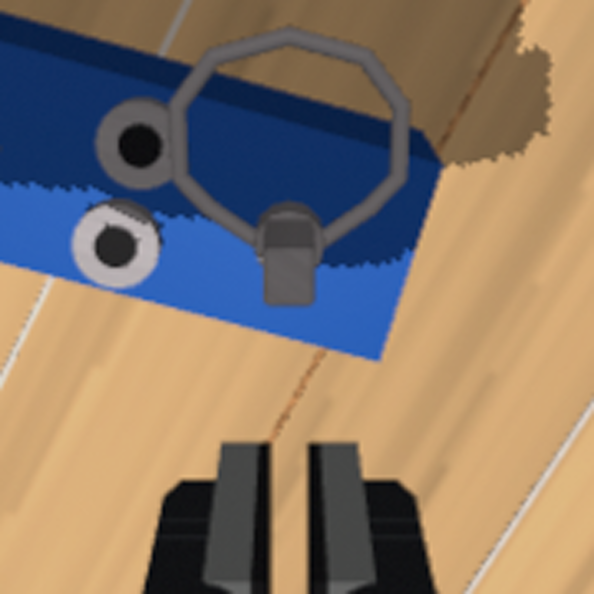

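The fingertips show at row 284, where a point at the TCP depth should show near row 257. That, and the gap width, suggests they end about 30 mm behind the TCP. I'll check by going down beside the tab and looking.

Run:
```python
from h import *; import pickle
from workcell import robot, snapshot
robot.gripper_to(30)
robot.movel((556.6,228.6,90),120); robot.dwell(.2)
o=robot.get_obs(); print(o["tool_pos"],o["grip_width"],o["contact_force"])
p=snapshot("wrist"); s=snapshot("scene"); pickle.dump((o,p,s),open("w3.pkl","wb"))
A=cv2.resize(p["img"][190:370,220:420,::-1],(440,396),interpolation=cv2.INTER_CUBIC); B=cv2.resize(s["img"][230:360,380:498,::-1],(359,396),interpolation=cv2.INTER_CUBIC)
cv2.imwrite("pics/c3.png",np.hstack([A,B]))
```

```text
[557.14421023 228.83676315  90.79406147] 29.949037165745587 [-0.49307022 -0.36293623 -0.3331187 ]
```

View pics/c3.png

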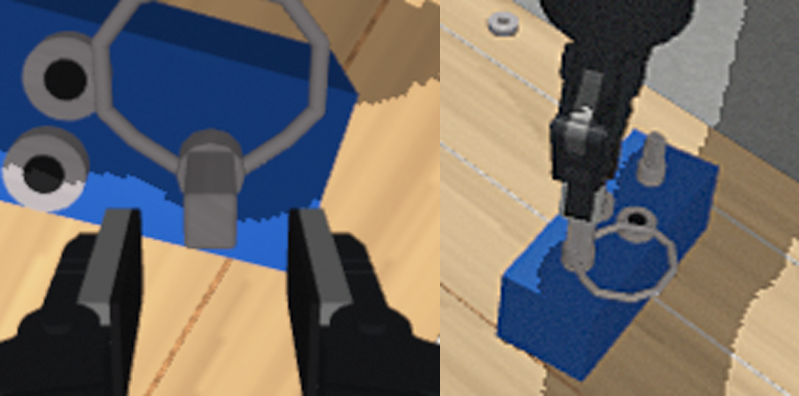

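The tips clearly sit above the tab top: in the scene crop the finger ends at about (577,218), near the top of the tab. Relative heights matter here, so I'll go lower with a force guard, then close.

```bash
cat >> h.py <<'E'
from workcell import robot, snapshot, look_for
def guarded(target, step=2., lim=4., vel=40, base=None):
    """steps along a line, stops when contact force change exceeds lim; returns (stopped, force change)"""
    f0=robot.get_obs()["contact_force"] if base is None else base
    p=np.array(robot.get_obs()["tool_pos"]) if not hasattr(guarded,"p") else guarded.p
    t=np.array(target,float); n=max(1,int(np.ceil(np.linalg.norm(t-p)/step)))
    for i in range(1,n+1):
        q=p+(t-p)*i/n; robot.movel(q,vel); df=robot.get_obs()["contact_force"]-f0
        if np.linalg.norm(df)>lim: return True,df,q
    return False,df,q
E
python3 - <<'E'
from h import *; import pickle
print(guarded((556.6,228.6,70),step=4,lim=4))
robot.dwell(.2)
o=robot.get_obs(); p=snapshot("wrist"); s=snapshot("scene"); print(o["tool_pos"],o["time_s"],o["contact_force"])
A=cv2.resize(p["img"][190:370,220:420,::-1],(440,396),interpolation=cv2.INTER_CUBIC); B=cv2.resize(s["img"][230:360,380:498,::-1],(359,396),interpolation=cv2.INTER_CUBIC)
cv2.imwrite("pics/c4.png",np.hstack([A,B]))
E
```

```text
(False, array([ 1.09286462,  0.40558536, -0.74365583]), array([556.6, 228.6,  70. ]))
[556.70586642 228.62574766  70.0608995 ] 10.725 [ 0.04295497 -1.0029649   0.08834243]
```

View pics/c4.png

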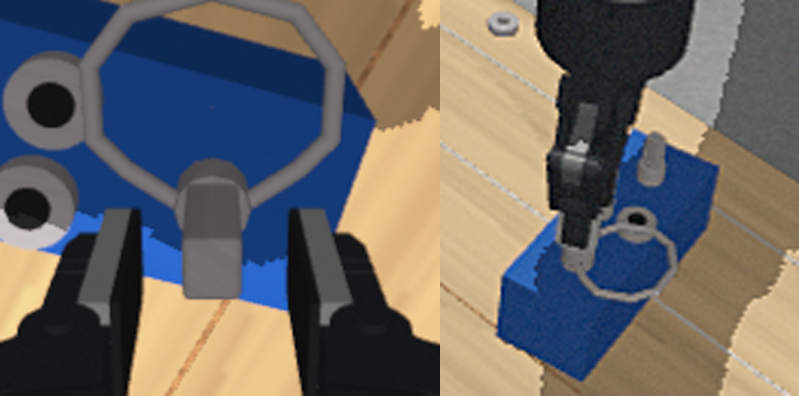

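The tips now straddle the tab, laterally centred, so I'll close on it.

Run:
```python
from h import *
print(guarded((556.6,228.6,67),step=3))
robot.gripper_to(5); robot.dwell(.2)
o=robot.get_obs(); print(o["grip_width"],o["grip_force"],o["tool_pos"],o["contact_force"])
if o["grip_width"]>8:
    guarded.p=np.array(o["tool_pos"]); f0=o["contact_force"]
    robot.movel((556.6,228.6,72),40); print(robot.get_obs()["contact_force"])
    robot.movel((556.6,228.6,165),80)
    o=robot.get_obs(); print(o["grip_width"],o["grip_force"],o["tool_pos"],o["contact_force"],o["time_s"])
    p=snapshot("wrist"); s=snapshot("scene"); t=snapshot("top")
    import pickle; pickle.dump((o,p,s,t),open("w5.pkl","wb"))
    A=cv2.resize(p["img"][150:330,220:420,::-1],(440,396),interpolation=cv2.INTER_CUBIC); B=cv2.resize(s["img"][200:340,370:498,::-1],(359,396),interpolation=cv2.INTER_CUBIC)
    cv2.imwrite("pics/c5.png",np.hstack([A,B]))
```

```text
(False, array([-0.63590083, -0.92484344,  0.04693403]), array([556.6, 228.6,  67. ]))
9.80189021762757 58.821900486946106 [556.56783192 228.54696754  67.19264931] [-0.83795059 -0.97060928  3.47533044]
[-0.13485429  1.03078475 -1.06534204]
10.01250791609798 58.56727480888367 [556.14926448 228.41967322 164.36970725] [ 0.54633123 -0.37344594 -0.25183707] 13.4083
```

View pics/c5.png

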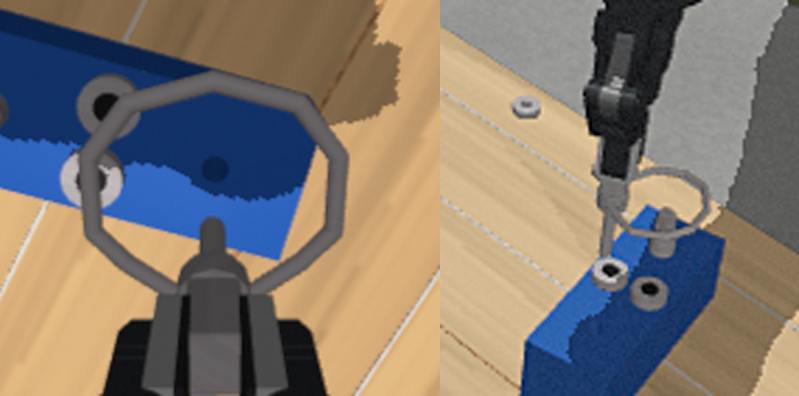

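The linchpin is gripped, and the wrist crop shows the empty socket at (214,169), full-frame (317,227). That makes a bias-free reference: at the same height above the mouth, the cross hole must appear at the same pixel. I'll measure it numerically over the stand.

Run:
```python
from h import *; import pickle
o5,p5,_,_=pickle.load(open("w5.pkl","rb"))
g=cv2.cvtColor(p5["img"],cv2.COLOR_RGB2GRAY); print(g[218:238:1,304:332:2])
robot.movel((556.6,228.6,204.5),150)
robot.reach((563,-32,204.5),down(-22)); robot.dwell(.3)
o=robot.get_obs(); p=snapshot("wrist"); pickle.dump((o,p),open("w6.pkl","wb"))
print(o["tool_pos"],o["ee_rot"],down(-22),o["grip_width"],o["time_s"])
g=cv2.cvtColor(p["img"],cv2.COLOR_RGB2GRAY)
print(g[186:290:4,270:366:4])
```

```text
[[ 45  45  45  46  47  45  46  44  45  46  45  46  46  45]
 [ 47  45  46  45  45  45  44  45  45  45  45  46  46  45]
 [ 45  45  46  46  46  44  45  44  45  44  45  44  46  45]
 [ 46  46  46  46  44  43  36  35  41  46  46  45  46  45]
 [ 46  46  46  46  44  35  31  31  33  43  45  45  45  45]
 [ 45  46  45  45  41  31  31  31  31  37  45  46  45  45]
 [ 46  46  46  46  37  31  31  31  31  30  46  45  45  47]
 [ 45  46  46  45  31  30  30  33  30  29  43  45  46  46]
 [ 45  45  46  45  30  30  31  31  31  28  43  45  46  45]
 [ 45  45  46  44  30  30  31  31  29  28  43  46  45  46]
 [ 44  46  45  45  32  30  30  32  30  29  42  45  46  45]
 [ 46  45  45  45  34  31  32  32  30  31  45  47  45  45]
 [ 88  45  45  44  38  30  31  32  30  35  46  46  45  46]
 [100  78  45  45  44  33  30  33  30  41  44  46  45  46]
 [ 99  87  44  45  45  42  37  35  39  45  46  45  44  44]
 [ 98  87  45  46  46  46  44  43  45  44  45  45  45  45]
 [100  96  78  45  44  46  45  45  45  46  45  46  46  46]
 [ 99  99  96  78  46  45  46  47  46  46  45  46  46  45]
 [ 99  99 100  96  78  46  44  46  46 
[... 2159 characters left out ...]
78 195 197 193  92  34  36  36 167 141  64  63  89 161 163  35  35
   35 127 194 200  87  91]
 [ 89  94  79 179 199  41  29  29  29  96  61  61  62  62 118  84  29  29
   29  28 195  89  91  92]
 [166  88  94  87 108  28  29  28  32  59  61  63  64  61  59  49  29  30
   30  48  85  95  91 184]
 [171 187  95  94  93  82  35  28  58  60  88  92  89  86  70  58  30  29
   77  92  95  83 192 196]
 [171 180 193 184  88  95  90  71  59  61  61  63  64  63  64  74  61  88
   95  90 124 197 197 194]
 [170 170 193 195 163  59  92  93  88  60  61  63  64  63  63  89  88  94
   77  28  76 198 197 192]
 [167 166 192 194  58  40  68  68  45  35  61  63  64  64  64  13  69  69
   68  29  27 198 196 189]]
```

Run:
```python
from h import *; import pickle
o,p=pickle.load(open("w6.pkl","rb")); g=cv2.cvtColor(p["img"],cv2.COLOR_RGB2GRAY)
for r in range(218,242): print(r,g[r,303:337])
for r in (206,212,220,244): print(r,g[r,302:310],g[r,328:338])
print(g[190:206,312],g[190:206,326])
o5,p5,_,_=pickle.load(open("w5.pkl","rb")); g5=cv2.cvtColor(p5["img"],cv2.COLOR_RGB2GRAY)[218:236,308:330].astype(float)
w=np.clip(45-g5,0,15); w[g5>48]=0; w[w<3]=0; r,c=np.mgrid[218:236,308:330]; print("socket",(w*c).sum()/w.sum(),(w*r).sum()/w.sum(),w.sum()/15)
```

```text
218 [162 121  95  92  92  93  93  93  92  92  93  91  91  90  91  90  90  91
  92  90  90  91  92  90  90  91  92  91  90 128 179 180 180 180]
219 [156 101  94  93  92  93  92  92  92  91  92  91  91  90  91  90  91  92
  92  91  90  91  92  90  90  91  91  91  96 136 179 180 180 181]
220 [169 142  95  92  93  93  92  92  92  92  92  93  90  90  90  91  91  91
  92  91  89  91  92  90  90  91  92  91  97 138 178 179 180 181]
221 [174 155  94  92  93  93  92  93  92  91  92  91  91  91  91  91  91  91
  92  91  90  91  92  90  90  91  91  90  98 137 178 178 180 181]
222 [173 157 104  92  92  93  92  92  92  92  92  92  91  89  85  84  87  90
  92  91  89  91  92  90  91  91  92  91  98 137 177 178 180 180]
223 [173 156  98  92  92  93  92  92  92  92  92  89  85  87  89  94  93  88
  83  86  89  91  91  90  90  90  91  91  98 136 175 178 179 180]
224 [172 154  94  92  92  93  92  92  92  92  90  87  93  96  97  98  97  90
  77  83  87  91  92  90  90  90  91  91  98 135 175 177 179 179]
225 [172 153  94  92  92  92  92  92  91  90  85  90 101 101  99  99  98  92
  79  88  89  86  92  
[... 2134 characters left out ...]
8 171 170 168 168 169 171 169 161 130  76  75  75  74]
241 [ 82 101 145 167 154 160 171 171 171 170 172 172 169 168 169 169 171 171
 171 169 167 171 170 167 167 169 171 169 163 136  91  90  90  90]
206 [183 177 147  92  92  93  93  93] [ 91  91  91  90 126 175 172 172 171 171]
212 [178 181 161  92  92  93  93  94] [ 90  92  91  90 129 182 179 176 172 171]
220 [173 169 142  95  92  93  93  92] [ 91  92  91  97 138 178 179 180 181 179]
244 [196 197 195 182 171 171 170 170] [168 170 169 171 185 198 197 200 201 203]
[ 90  83  72  94 102 102 101  77  65  66  65  64  85  91  92  92] [ 93  89  85  75  86 162 150  92  65  64  64  63  83  90  91  91]
socket 317.28474784747846 226.58487084870848 108.4
```

Hole centre is at about (318.2,228.3) against the socket reference (317.0,226.6), so the correction is about 1.5 mm. The bar edges (304 to 332) confirm the centre line and yaw. I'll apply it and descend with a guard.

Run:
```python
from h import *
for i in range(3): o=robot.get_obs(); print(o["tool_pos"],o["contact_force"]); robot.dwell(.05)
robot.movel((563.5,-32.3,152),100,rotation=down(-22)); robot.dwell(.3)
f=[];q=[]
for i in range(4): o=robot.get_obs(); f.append(o["contact_force"]); q.append(o["tool_pos"]); robot.dwell(.03)
f0=np.mean(f,0); print(np.mean(q,0),f0,np.std(f,0))
guarded.p=np.array([563.5,-32.3,152])
print(guarded((563.5,-32.3,134),step=1.5,lim=5,vel=30,base=f0)); o=robot.get_obs(); print(o["tool_pos"],o["contact_force"],o["torque"],o["time_s"])
```

```text
[563.13133223 -31.07294274 204.47249562] [-0.19278489 -0.74525698 -0.77140957]
[563.08963977 -31.37840324 204.49544437] [-0.81370165  0.21916967 -0.02569755]
[563.06430439 -31.61311961 204.50028621] [-0.63289967 -0.55044149 -1.30036582]
[563.73654786 -32.29816438 152.39436329] [-0.36659356 -0.0137245  -0.89259213] [0.40915342 0.2888794  0.41878547]
(False, array([-0.47725713,  0.4073333 , -0.84411456]), array([563.5, -32.3, 134. ]))
[563.21521624 -32.20936986 133.76284598] [-0.84385069  0.3936088  -1.73670669] [0.13155687 0.1934682  0.00829238] 19.6
```

The tip has passed the expected top level (TCP about 145) with no contact, so it is in the hole. I'll continue down to seat the collar.

Run:
```python
from h import *
f0=np.array([-.37,0,-.9]); guarded.p=np.array([563.5,-32.3,134.])
r=guarded((563.5,-32.3,111),step=1.5,lim=14,vel=30,base=f0); print(r)
if not r[0]:
    z=111.
    while z>103:
        z-=.5; robot.movel((563.5,-32.3,z),20); o=robot.get_obs(); d=o["contact_force"]-f0
        print(z,o["tool_pos"].round(1),d.round(1))
        if d[2]>11: break
robot.dwell(.2); o=robot.get_obs(); print(o["tool_pos"],o["contact_force"],o["grip_width"],o["time_s"])
```

```text
(False, array([-2.07216687,  0.93431327, -1.83800331]), array([563.5, -32.3, 111. ]))
110.5 [563.4 -32.3 110.5] [-1.5  1.  -0.4]
110.0 [563.4 -32.3 109.9] [-1.1  0.4 -0.4]
109.5 [563.4 -32.3 109.5] [-2.1  2.2 -0.2]
109.0 [563.4 -32.3 108.9] [-2.2  1.4 -0.8]
108.5 [563.4 -32.3 108.4] [-1.9 -0.3 -0.4]
108.0 [563.4 -32.3 107.9] [-1.7  0.9  0.5]
107.5 [563.5 -32.3 107.4] [-1.6  1.4 -0.9]
107.0 [563.5 -32.3 107.2] [-3.5  1.4  3.2]
106.5 [563.6 -32.3 107.1] [-3.2  1.7  7.7]
106.0 [563.6 -32.3 107.1] [-4.9  1.1 10.7]
105.5 [563.7 -32.3 107. ] [-5.6  1.2 13.8]
[563.68122396 -32.30092094 107.02129957] [-5.32662778  1.53265137 13.11293311] 9.982884203163241 26.55
```

The collar landed at TCP z 107.1, as predicted (67.2 + 40). Now I release, move out along the bar, straddle it with the fingers over the ring's side wires, then press down and pull back.

Run:
```python
from h import *
P0=np.array([563.5,-32.3,0]); u=np.array([.375,.927,0]); at=lambda y,z: P0+u*y+[0,0,z]
robot.movel(at(0,107.2),20); robot.gripper_to(42); robot.dwell(.1)
o=robot.get_obs(); print(o["grip_width"],o["contact_force"])
robot.movel(at(0,127),80); robot.movel(at(30,127),80); robot.dwell(.2)
f0=np.mean([robot.get_obs()["contact_force"] for _ in range(3)],0)
z=112.; robot.movel(at(30,z),60)
while z>66:
    z-=2; robot.movel(at(30,z),40); o=robot.get_obs(); d=o["contact_force"]-f0
    print(z,d.round(1), end=" ")
    if np.linalg.norm(d)>9: break
print(o["time_s"])
s=snapshot("scene"); p=snapshot("wrist"); import pickle; pickle.dump((o,p,s),open("w7.pkl","wb"))
print([(x["box"],x["confidence"]) for x in look_for(s,"ring")[:2]])
```

```text
42.063189951692856 [-0.13792807 -0.03209094 -0.22270813]
110.0 [-1.1  1.  -0.5] 108.0 [0.2 1.3 0.4] 106.0 [-0.5  1.9  0.1] 104.0 [-0.1  0.2 -0.6] 102.0 [-0.3  0.2 -0.6] 100.0 [-0.2  0.7 -0.9] 98.0 [ 0.1 -0.7 -0.8] 96.0 [-0.5  1.2 -1.1] 94.0 [-0.6  1.1 -0.3] 92.0 [-0.   0.5 -1.2] 90.0 [-0.6  1.3 -0. ] 88.0 [-0.   1.1  1.2] 86.0 [0.9 1.9 1.2] 84.0 [1.5 2.3 0.9] 82.0 [ 1.7  2.  -0.1] 80.0 [0.2 1.  0.7] 78.0 [0.1 0.7 1.1] 76.0 [-0.4 -0.   1.5] 74.0 [-0.1  0.9  0.5] 72.0 [0.4 1.  0.7] 70.0 [-0.2  0.3  1.9] 68.0 [0.9 0.9 1.4] 66.0 [0.8 1.1 1.9] 34.5833
[([325.1, 237.2, 20.1, 31.3], 0.58)]
```

Ring contact began at TCP 88, so the tips are about 10 mm above the TCP and pushing the ring. I'll go slightly lower, then pull back along -y to the stop.

Run:
```python
from h import *; import pickle
P0=np.array([563.5,-32.3,0]); u=np.array([.375,.927,0]); at=lambda y,z: P0+u*y+[0,0,z]
f0=robot.get_obs()["contact_force"]
robot.movel(at(30,63),30)
y=30.; 
while y>8:
    y-=1; robot.movel(at(y,63),25); o=robot.get_obs(); d=o["contact_force"]-f0
    print(y,round(d@u,1),round(d[2],1),end=" | ")
    if d@u>9 or abs(d[2])>9: break
print(o["time_s"])
robot.dwell(.2); s=snapshot("scene"); p=snapshot("wrist"); o=robot.get_obs(); print(o["tool_pos"],o["contact_force"]); pickle.dump((o,p,s),open("w8.pkl","wb"))
print([(x["box"],x["confidence"]) for x in look_for(s,"ring")[:2]])
```

```text
29.0 0.9 -0.0 | 28.0 2.0 -0.9 | 27.0 1.7 -0.4 | 26.0 2.3 -0.7 | 25.0 1.5 -0.2 | 24.0 1.6 -0.4 | 23.0 2.5 -0.9 | 22.0 2.0 -1.1 | 21.0 2.3 -0.6 | 20.0 1.5 -0.7 | 19.0 2.1 -1.0 | 18.0 2.9 -2.4 | 17.0 2.8 -2.2 | 16.0 3.8 -2.0 | 15.0 2.7 -2.5 | 14.0 2.5 -2.1 | 13.0 2.4 -2.6 | 12.0 3.2 -2.1 | 11.0 4.0 -3.7 | 10.0 5.1 -2.3 | 9.0 5.7 -3.5 | 8.0 7.6 -4.5 | 40.4833
[567.57911662 -22.15001847  63.07670291] [ 3.1478877   7.58856462 -3.96055239]
[]
```

Run:
```python
from h import *; import pickle
P0=np.array([563.5,-32.3,0]); u=np.array([.375,.927,0]); at=lambda y,z: P0+u*y+[0,0,z]
y=8.
while y>4:
    y-=.5; robot.movel(at(y,63),20); o=robot.get_obs(); d=o["contact_force"]
    print(y,round(d@u,1),round(d[2],1),o["tool_pos"].round(1),end=" | ")
    if d@u>13: break
robot.movel(at(40,63),80)      # back out past the free end
robot.movel(at(40,190),150)
robot.reach(at(-20,230),down(-22)); robot.dwell(.3)
o=robot.get_obs(); s=snapshot("scene"); p=snapshot("wrist"); pickle.dump((o,p,s),open("w9.pkl","wb")); print(o["time_s"])
A=cv2.resize(p["img"][150:330,230:410,::-1],(400,400),interpolation=cv2.INTER_CUBIC); B=cv2.resize(s["img"][170:260,278:368,::-1],(400,400),interpolation=cv2.INTER_CUBIC)
cv2.imwrite("pics/c9.png",np.hstack([A,B]))
```

```text
7.5 9.1 -4.2 [567.6 -22.2  63.1] | 7.0 10.7 -4.5 [567.6 -22.2  63.1] | 6.5 12.1 -3.2 [567.6 -22.2  63.1] | 6.0 12.2 -4.0 [567.6 -22.2  63.1] | 5.5 12.4 -4.0 [567.6 -22.2  63.2] | 5.0 13.5 -4.6 [567.6 -22.3  63.2] | 44.6083
```

View pics/c9.png

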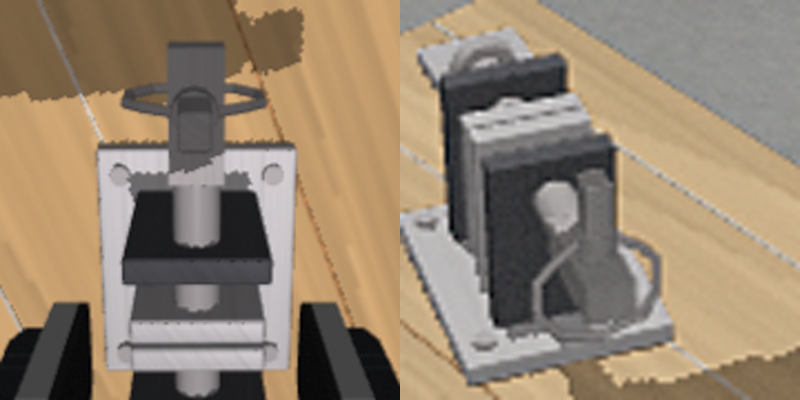

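The tool stopped hard at the ring's stop. The picture shows the ring hanging upright round the bar (wrist crop about (195,100), scene crop about (600,290)) and the pin upright. In case the ring drag lifted the pin slightly, I'll press gently on the tab top with closed fingers, then hand in.

Run:
```python
from h import *
P0=np.array([563.5,-32.3,0]); u=np.array([.375,.927,0]); at=lambda y,z: P0+u*y+[0,0,z]
robot.gripper_to(0); robot.movel(at(0,165),120); robot.dwell(.3)
f0=np.mean([robot.get_obs()["contact_force"] for _ in range(4)],0)
robot.movel(at(0,142),80); z=142.
while z>118:
    z-=.75; robot.movel(at(0,z),25); o=robot.get_obs(); d=o["contact_force"]-f0
    if d[2]>2: print(z,o["tool_pos"].round(1),d.round(1))
    if d[2]>11 or np.hypot(*d[:2])>8: break
print(z,o["time_s"],d)
```

```text
118.0 [563.6 -32.1 118.3] [-1.8  0.4  4.3]
118.0 54.6333 [-1.79782156  0.4247584   4.34700385]
```

Run:
```python
from h import *
P0=np.array([563.5,-32.3,0]); at=lambda z: P0+[0,0,z]
z=118.
while z>113:
    z-=.5; robot.movel(at(z),20); o=robot.get_obs(); d=o["contact_force"]
    print(z,o["tool_pos"].round(1),d.round(1))
    if d[2]>11: break
robot.movel(at(230),150); robot.dwell(.4)
o=robot.get_obs(); print(o["time_s"],o["contact_force"])
s=snapshot("scene"); t=snapshot("top"); print([(x["box"],x["confidence"]) for x in look_for(s,"ring")[:2]+look_for(s,"linchpin")[:2]])
```

```text
117.5 [563.8 -32.2 118.3] [-2.8  0.8  8.4]
117.0 [563.9 -32.2 118.2] [-2.3  1.4 11.6]
56.4333 [-0.63341018  0.32069545  0.06633626]
[([322.4, 234.3, 26.5, 28.5], 0.6), ([322.8, 216.3, 10.7, 21.5], 0.8)]
```

```bash
python3 -c "
from workcell import job_done
print(job_done())"
```

```text
the job is handed in; nothing more can be done
None
```

I handed the job in at about 56 s: the linchpin is seated in the cross hole, its ring is swung down to the stop and hangs round the kingpin, and the pin is released. Measured tool forces stayed under about 15 N, and I did not measure the bystanders again at the end.

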